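# Seal the clip-top jar: lid on, wire bail over centre

## Robot

A 6-joint arm with a two-finger parallel gripper is mounted at the origin on a cart in front of the work surface, level with it; the furniture and walls round the work are solid. World frame = base frame: x ahead of the robot, y to its left, z up, the work surface at z = 0. Lengths are in mm, angles in rad, forces in N, time in s.
With the tool pointing down it reaches from about 400 to 925 mm from the base axis. Payload 12.5 kg.
Tool frame: the origin (TCP) lies at the very end of the fingers, on their centre line; the grasp point (between the pads) lies 19 mm behind it; z points along the fingers, y is the direction in which the jaws open and shut (so a half turn about z gives the same grasp; the last joint's range is limited). The gripper opens to 95 mm and grips with 3 to 60 N. Pads are 20 mm wide; open, the fingers measure 119 mm over their backs; the gripper's body (75 mm by 180 mm) begins 59 mm behind the grasp point.
Start: joints at [1.059, 0.491, 1.559, -0, 1.092, -0.106], TCP at [246.707, 574.267, 214.661] pointing down, gripper open.
Joint ranges: [-3.1, 3.1], [-0.84, 2.19], [0.05, 2.79], [-1.13, 4.28], [0.06, 2.93], [-2.69, 2.69]. Speed limits (rad/s): [2.22, 2.22, 2.79, 3.14, 3.14, 3.14].

## Interface

Orientations are given as [roll, pitch, yaw] about the fixed x, y, z axes, in that order (R = Rz(yaw) Ry(pitch) Rx(roll)).
In Python, from cell import env, read_camera, get_calibration gives the robot as it stands.
- The arm moves only by the tool arm_command, never from a script. Its argument "targets" is a list of rows, each a list of 3 entries, a list of its own where there are three numbers: the turn, a rotation vector about the tool's x, y, z in rad, then the shift along the tool's x, y, z in m, then the closure in counts, from 0 (fully open) to 255 (shut). In form: [[[rx, ry, rz], [tx, ty, tz], fingers], ...]. A call has 1 to 8 rows; each row is the pose to reach, as a shift and turn from the pose commanded when the call began, along the tool's axes at that moment; what a row does not reach only later rows make up. A row lasts 1/10 s, in which the tool goes at most 50 mm and 8.59 degrees, less where a joint would pass 70% of its speed; a pose out of reach is approached as far as the arm can. A call with a gripper value outside its range is refused whole. The fingers move at their own pace and stop on an object; the grip force is fixed at half the most. Time passes only in rows, so rows that repeat a pose let the fingers close. It gives the time, the measured TCP pose, the force and the opening at its end, in the units of the state.
- env.state(): the state, without advancing time (a new reading comes with each control period).
- read_camera(name): name is "side" or "top"; returns (picture, depth): 400x640x3 uint8, blue, green, red; 400x640 float32, mm along the optical axis (not along the pixel's ray), 0 where there is no reading.
- get_calibration(name): a dict with "vfov" (degrees; the focal length in pixels is half the picture's height over the tangent of half this angle, whatever the lens; pixels are square), "cx", "cy" (the principal point, pixels), "world_from_camera" (4x4, takes a point from camera to world coordinates). Camera axes: x right, y down, z forward; pixel columns grow to the right and rows downward; lengths in mm; the calibration is good to about 2 mm. A picture is of the moment at which its call begins. get_calibration takes no time and is no camera call.
- env.job_done(): hands the job in, once; it reports no verdict.
The state is a dict: "t": time; "joints": joint angles; "qvel": joint speeds; "tau": joint torques, N m; "eef_pos": TCP position; "tcp_rot": TCP orientation; "ft_force": force on the tool from outside, world axes, zero at the start; "moment": the same for the moment, N m; "opening": opening from 0.0 (shut) to 1.0 (fully open).
Only numpy, scipy, OpenCV 4.12 (cv2) and the standard library are available. Lean on these libraries where they do the work, as an engineer would, in place of code of your own. Each camera call takes 0.05 s, during which the arm holds its last target.

## Task

Put the wooden lid squarely on the white storage jar that has the lemon in it, then swing the jar's wire bail up and over the lid, past centre, as far as it will go, so that it clamps the lid down; then let go. Leave the onion, mug, tin and pepper jar where they are.

Things in the scene. Friction and masses are not known exactly. Their poses are not given: they have to be found in the camera images.
- jar: White ceramic rectangular clip-top jar, open at the top, fixed. Origin: centre of its underside. Outside 84 (its x) x 100 (its y) x 80 mm high, walls and floor 6 mm: mouth 72 x 88 mm. Its wire bail turns about an axis along the jar's y, 35 mm above the underside, through the jar's middle. A loose lemon lies inside, its top about 18 mm below the rim.
- jar_mouth (a point): Centre of the jar's mouth, level with its rim, 80 mm above the worktop. Axes as the jar's. Mind the room: beyond x = 0.58 m a wall cupboard hangs, its underside 0.54 m above the worktop, so keep the arm's wrist low or drawn in when swinging across.
- lid: Loose wooden lid, 43 mm high, 0.11 to 0.22 kg, right way up on the worktop beside the jar. Origin: centre of its underside. From below: plug 10 mm deep (68 in x, 84 in y; lowest 5 mm 60 x 76), plate 84 (x) x 100 (y) x 7 mm, then a raised crown to grip, 36 wide (x), 50 long (y), straight-sided for 8 mm, then half-round, radius 18 mm; flat upright ends at y = +-25 mm. Same after a half turn.
- lid_rim (a point): On the lid's centre line at the underside of its plate, 10 mm above the lid's origin. Meets jar_mouth when the lid is seated: plate on the rim, lid's long side along the jar's long side, lid's origin 70 mm above the jar's. Axes as the lid's.
- bail (a joint): Bail angle about the jar's y (rad). 0: upright, dead centre. Negative: out on the jar's -x side (start -1.4 to -1.15, held by slight friction). A stop ends it at +0.157. At q, radius r lies r*sin(q) along jar x and 35 mm + r*cos(q) above the jar's underside. Over a seated lid the bar meets the crown at about -0.22, needs about 6 N at the grip, and past 0 is drawn to the stop.
- bail_wire: U-shaped 6 mm steel wire of the bail, with its grip. Origin on the turning axis, mid-jar; z along the legs to the cross bar, y along the axis. Legs at y = +-60 mm, smooth cross bar at radius 75 mm. It stretches up to 10 mm along z against 3.5 N/mm: 6 mm over the crown's crest, still about 3 mm at the stop, which clamps the lid.
- bail_grip (a point): Centre of the bail's grip: a wooden roll 30 mm long along y, 16 mm in diameter, carried 26.5 mm outside the cross bar (radius 101.5 mm from the turning axis) by two thin wires at y = +-7 mm. Its flat ends are free to pinch; it can be held between two fingers while the bail turns.
- onion: Red onion, 84 x 81 x 82 mm, loose, stands on the other side of the jar from the lid. Origin: underside centre. A bystander.
- mug: Cream mug, 83 x 116 x 94 mm. Origin: underside centre. A bystander.
- soup_tin: Food tin, 75 mm across, 110 mm high. Origin: underside centre. A bystander.
- pepper_jar: Small spice jar, 41 mm across, 105 mm high. Origin: underside centre. A bystander.

How it is judged (in metres and radians):
On the way, in this order (a step that is already met when the one before it is completed fails the run):
1. the lid is seated square in the jar's mouth while the bail is still down at the side (distance between lid_rim and jar_mouth below 0.007 m and z of lid_rim in the frame of jar_mouth below 0.003 m and angle between the x axis of lid and the x axis of jar, either way round below 0.12 rad and value of joint bail below -0.4 rad), for 0.2 s.
2. the bail has been swung past centre onto its stop (value of joint bail above 0.12 rad), for 0.2 s.
At the end, for the whole second after the job is handed in: The lid sits in the jar's mouth, its plate within 3 mm of the rim's height, within 7 mm of centre, square within 0.12 rad and level within 0.05 rad; the bail stands past centre at its stop (joint over 0.12 rad) and presses on the lid with more than 2 N; all is at rest (distance between lid_rim and jar_mouth below 0.007 m and z of lid_rim in the frame of jar_mouth below 0.003 m and angle between the x axis of lid and the x axis of jar, either way round below 0.12 rad and angle between lid's own z axis and vertical below 0.05 rad and value of joint bail above 0.12 rad and contact force between bail_wire and lid above 2 N and linear speed of lid below 0.01 m/s); the robot touches nothing.
It fails at once if a bystander (onion, mug, tin or pepper jar) is moved more than 30 mm (distance of any of onion, mug, soup_tin, pepper_jar from where it was at the start of the episode above 0.03 m).
It also fails if it takes over 51 s, if anything falls off the work surface, if the arm or the gripper's body presses on something with over 40 N, if the wrist force passes 120 N, or if a joint passes its speed limit or range.

## Working session

There is one attempt and no reset: what is moved stays moved. The work goes in short steps, Python scripts to look and compute and a tool call to move; the robot and the scene stay as the last step left them, time stands still between calls to the robot, and variables do not carry over. Pictures are saved under pics/ and viewed, and the job is handed in when it is done.

Besides the shell and the picture viewer there is one more tool, called after "Request:" by a JSON object that holds its "op" and its "data", one argument or row to a line. arm_command: Moves the arm, as the interface text tells. Its arguments: {"type":"object","properties":{"targets":{"type":"array"}},"required":["targets"]}

```bash
ls; mkdir -p pics
python3 - <<'E'
from cell import env, read_camera, get_calibration
import cv2,numpy as np
print(env.state())
for n in("side","top"):
    p,d=read_camera(n); cv2.imwrite(f"pics/{n}0.png",p); np.save(f"pics/{n}0.npy",d); print(n,get_calibration(n))
E
```

```text
pics
{'t': 0.0, 'joints': array([ 1.05938624e+00,  4.91574572e-01,  1.55944260e+00,  5.33321001e-06,
        1.09169011e+00, -1.05580821e-01]), 'qvel': array([ 0.00083549,  0.00049381,  0.00167473, -0.00064031,  0.00127186,
       -0.00023961]), 'tau': array([-2.81828703e-03, -6.12650156e+01, -2.58182234e+01,  6.90881163e-02,
        4.82485152e-02, -1.04756327e-04]), 'eef_pos': array([246.58800628, 574.04046204, 214.05477883]), 'tcp_rot': array([-3.14048474e+00, -1.22167954e-04,  2.73576085e+00]), 'ft_force': array([0.81575103, 0.34533075, 0.17047196]), 'moment': array([-0.01173084, -0.02620601, -0.01172114]), 'opening': 1.0000537633221005}
side {'vfov': 44.79384453999447, 'cx': 318.8095001275891, 'cy': 207.2562267387787, 'world_from_camera': array([[ 9.30331782e-01, -2.07781874e-01,  3.02174567e-01,
         5.61716978e+01],
       [-3.66535365e-01, -5.52928027e-01,  7.48279642e-01,
        -1.07570025e+03],
       [ 1.16018408e-02, -8.06905998e-01, -5.90565922e-01,
         9.07170299e+02],
       [ 0.00000000e+00,  0.00000000e+00,  0.00000000e+00,
         1.00000000e+00]])}
top {'vfov': 57.930357999562226, 'cx': 325.2487803149281, 'cy': 198.1151072259629, 'world_from_camera': array([[-8.03425051e-03, -9.86348362e-01,  1.64476017e-01,
         2.90512172e+02],
       [-9.99967325e-01,  7.77774542e-03, -2.20349170e-03,
        -3.33151934e+01],
       [ 8.94157836e-04, -1.64488346e-01, -9.86378621e-01,
         1.31210685e+03],
       [ 0.00000000e+00,  0.00000000e+00,  0.00000000e+00,
         1.00000000e+00]])}
```

View pics/side0.png

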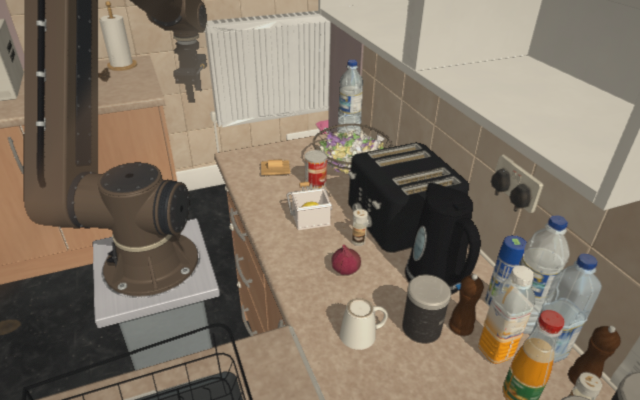

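View pics/top0.png

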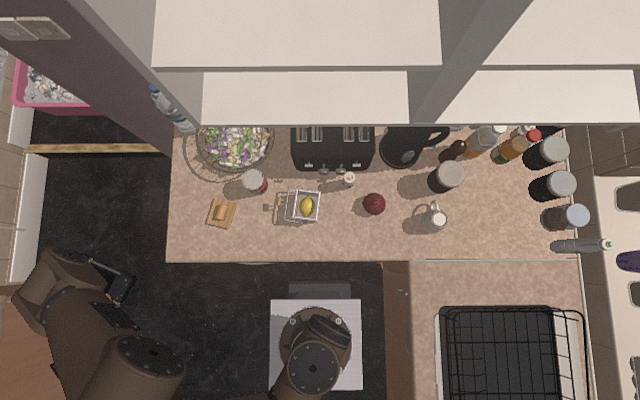

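```bash
cat > h.py <<'E'
from cell import env, read_camera, get_calibration
import cv2,numpy as np
def cam(n):
    c=get_calibration(n); return 200/np.tan(np.radians(c['vfov'])/2),c['cx'],c['cy'],np.array(c['world_from_camera'])
def cloud(n,d):
    f,cx,cy,T=cam(n); v,u=np.mgrid[:400,:640]
    P=np.stack([(u-cx)/f*d,(v-cy)/f*d,d],-1); return P@T[:3,:3].T+T[:3,3]
def ray(n,u,v,z):
    f,cx,cy,T=cam(n); r=T[:3,:3]@np.array([(u-cx)/f,(v-cy)/f,1]); return T[:3,3]+r*(z-T[2,3])/r[2]
def proj(n,p):
    f,cx,cy,T=cam(n); q=(np.asarray(p)-T[:3,3])@T[:3,:3]; return np.stack([cx+f*q[...,0]/q[...,2],cy+f*q[...,1]/q[...,2]],-1)
def crop(img,u0,v0,w,h,s,name):
    c=cv2.resize(img[v0:v0+h,u0:u0+w],None,fx=s,fy=s,interpolation=cv2.INTER_CUBIC)
    for k in range(0,w,10): cv2.putText(c,str(u0+k),(k*s,8),0,.3,(0,0,255)); cv2.line(c,(k*s,10),(k*s,14),(0,0,255))
    for k in range(10,h,10): cv2.putText(c,str(v0+k),(0,k*s),0,.3,(0,0,255))
    cv2.imwrite(name,c)
E
python3 - <<'E'
from h import *
t=cv2.imread('pics/top0.png'); s=cv2.imread('pics/side0.png')
crop(t,195,165,130,75,6,'pics/t_c.png'); crop(s,250,145,130,95,6,'pics/s_c.png')
E
```

```text
(no output)
```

View pics/t_c.png

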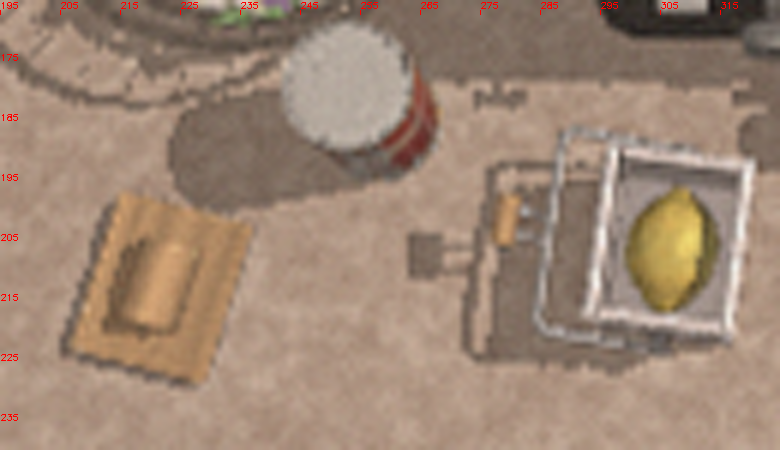

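View pics/s_c.png

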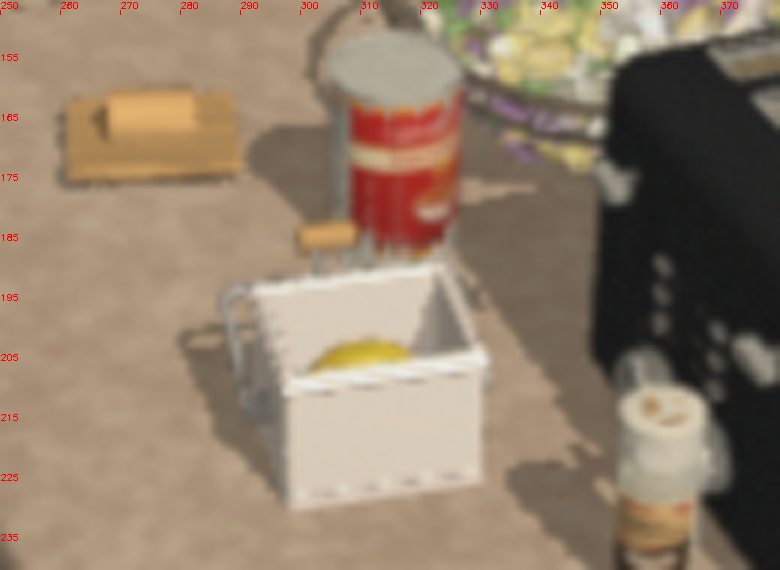

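```bash
cat >> h.py <<'E'
def uv(x,y,u0=195,v0=165,s=6): return u0+(x+.5)/s-.5, v0+(y+.5)/s-.5
def rect(cx,cy,yaw,z,sx,sy):
    c,s=np.cos(yaw),np.sin(yaw); L=np.array([[1,1],[1,-1],[-1,-1],[-1,1]])*[sx/2,sy/2]
    return np.c_[L@np.array([[c,s],[-s,c]])+[cx,cy],np.full(4,z)]
E
python3 - <<'E'
from h import *
J=[(612,145),(752,162),(730,335),(588,313)]
L=[(118,195),(252,228),(200,383),(65,350)]
for nm,Q,z in(("jar",J,80),("lid",L,17)):
    W=np.array([ray('top',*uv(*q),z) for q in Q]); c=W.mean(0)
    print(nm,W.round(1).tolist(),c.round(1),[np.linalg.norm(W[i]-W[i-1]).round(1) for i in range(4)])
    for a,b in((0,1),(3,2)): e=W[b]-W[a]; print(' short yaw',np.arctan2(e[1],e[0]))
    for a,b in((0,3),(1,2)): e=W[b]-W[a]; print(' long yaw',np.arctan2(e[1],e[0]))
# depth clouds
for n in('top','side'):
    P=cloud(n,np.load(f'pics/{n}0.npy')); d=np.load(f'pics/{n}0.npy')
    m=(d>0)&(P[...,2]>-30)&(P[...,2]<140)&(P[...,0]>350)&(P[...,0]<750)&(P[...,1]>-250)&(P[...,1]<350)
    Q=P[m]; 
    tz=np.median(Q[(Q[:,0]<450)&(abs(Q[:,1])<30)],0); print(n,'table',tz)
    for nm,c,lo,hi in(("rim",(530,0),70,90),("plate",(530,165),10,22),("crown",(530,165),30,60)):
        k=(Q[:,2]>lo)&(Q[:,2]<hi)&(abs(Q[:,1]-c[1])<110)&(abs(Q[:,0]-c[0])<80); print(nm,k.sum(),Q[k].min(0).round(),Q[k].max(0).round(),np.median(Q[k],0).round(1)) if k.sum() else print(nm,0)
E
```

```text
jar [[529.7, 63.2, 80.0], [519.1, -17.8, 80.0], [418.8, -4.7, 80.0], [432.1, 76.4, 80.0]] [474.9  29.3  80. ] [np.float64(98.5), np.float64(81.6), np.float64(101.1), np.float64(82.1)]
 short yaw -1.701488271708453
 short yaw -1.7328807016491035
 long yaw 3.0069975860613116
 long yaw 3.011541570569687
lid [[513.5, 367.2, 17.0], [492.6, 285.4, 17.0], [399.2, 313.4, 17.0], [419.6, 394.9, 17.0]] [456.2 340.2  17. ] [np.float64(97.9), np.float64(84.4), np.float64(97.5), np.float64(84.0)]
 short yaw -1.82059898333394
 short yaw -1.816047435850004
 long yaw 2.8545371872444547
 long yaw 2.850234033689874
top table [4.03113144e+02 1.47808578e+00 3.58137926e-01]
rim 222 [ 451. -109.   70.] [610.  76.  89.] [518.2  -0.6  78.2]
plate 27 [452.  56.  10.] [609. 233.  22.] [523.9 179.6  13.8]
crown 107 [451.  56.  30.] [610. 274.  60.] [524.6 101.4  53.1]
side table [ 4.20511086e+02 -7.73486527e+00  2.21973994e-01]
rim 291 [ 450. -109.   70.] [610.  73.  90.] [518.8 -10.8  76.6]
plate 54 [521. 170.  10.] [588. 201.  22.] [548.4 177.9  16.6]
crown 365 [451.  55.  30.] [596. 223.  60.] [523.3 100.7  48.4]
```

Run:
```python
from h import *
t=cv2.imread('pics/top0.png'); s=cv2.imread('pics/side0.png')
J=[(246,287),(440,262),(488,358),(285,392)]
W=np.array([ray('side',*uv(*q,250,145),80) for q in J]);print(W.round(1).tolist(),W.mean(0),[np.linalg.norm(W[i]-W[i-1]).round(1) for i in range(4)])
e=W[1]-W[0];f=W[2]-W[3];print(np.arctan2(e[1],e[0]),np.arctan2(f[1],f[0]))
for n in('top','side'):
    d=np.load(f'pics/{n}0.npy');P=cloud(n,d)
    for nm,lo,hi,b in(("rim",73,90,(400,545,-35,95)),("plate",12,24,(380,530,270,410)),("crown",27,55,(380,530,270,410)),("grip",40,100,(430,530,80,130))):
        k=(d>0)&(P[...,2]>lo)&(P[...,2]<hi)&(P[...,0]>b[0])&(P[...,0]<b[1])&(P[...,1]>b[2])&(P[...,1]<b[3])
        Q=P[k]
        if len(Q)>5:
            r=cv2.minAreaRect(Q[:,:2].astype(np.float32)); print(n,nm,k.sum(),'z',np.percentile(Q[:,2],[5,50,95]).round(1),'mean',Q.mean(0).round(1),r)
def draw(img,u0,v0,w,h,n,name):
    c=cv2.resize(img[v0:v0+h,u0:u0+w],None,fx=6,fy=6,interpolation=cv2.INTER_CUBIC)
    for R in(rect(475,29,-1.707,80,84,100),rect(475,29,-1.707,80,72,88),rect(475,29,-1.707,0,84,100),rect(456,340,-1.84,17,84,100),rect(456,340,-1.84,25,36,50)):
        p=((proj(n,R)-[u0,v0]+.5)*6-.5).round().astype(int); cv2.polylines(c,[p],True,(255,0,0),1)
    cv2.imwrite(name,c)
draw(t,195,165,130,75,'top','pics/t_o.png');draw(s,250,145,130,95,'side','pics/s_o.png')
```

```text
[[427.6, 72.6, 80.0], [527.1, 59.3, 80.0], [517.9, -26.2, 80.0], [416.5, -17.7, 80.0]] [472.26140333  21.96426567  80.        ] [np.float64(91.0), np.float64(100.4), np.float64(86.0), np.float64(101.7)]
-0.13283708132123584 -0.08360483304425997
top rim 228 z [73.9 78.1 82.4] mean [472.6  30.3  78.1] ((473.59014892578125, 30.001222610473633), (87.73474884033203, 103.32783508300781), 82.10096740722656)
top plate 474 z [13.3 17.1 20.9] mean [455.3 337.   17.2] ((456.5110778808594, 337.93035888671875), (85.27244567871094, 99.55911254882812), 75.29502868652344)
top crown 141 z [28.4 39.7 45.3] mean [455.4 335.4  38.7] ((456.34649658203125, 337.4479064941406), (34.51487350463867, 49.873870849609375), 72.63326263427734)
top grip 93 z [56.1 62.2 76.2] mean [482.3 109.9  64.3] ((482.5023193359375, 114.65434265136719), (32.99584197998047, 100.00926208496094), 82.30899047851562)
side rim 203 z [73.4 76.3 79.3] mean [473.7  21.6  76.4] ((473.2945861816406, 25.28146743774414), (90.64702606201172, 102.92080688476562), 82.06304168701172)
side plate 235 z [12.3 14.8 21.5] mean [453.5 324.1  15.4] ((457.0043029785156, 333.79046630859375), (90.46891784667969, 97.24888610839844), 74.05960845947266)
side crown 90 z [28.1 35.9 42.6] mean [453.7 326.1  35.4] ((454.47027587890625, 327.6443786621094), (32.53317642211914, 45.31307601928711), 72.00110626220703)
side grip 91 z [55.3 62.3 72.1] mean [482.  110.6  63. ] ((482.22174072265625, 111.13792419433594), (38.78208541870117, 95.28374481201172), 81.13612365722656)
```

View pics/t_o.png

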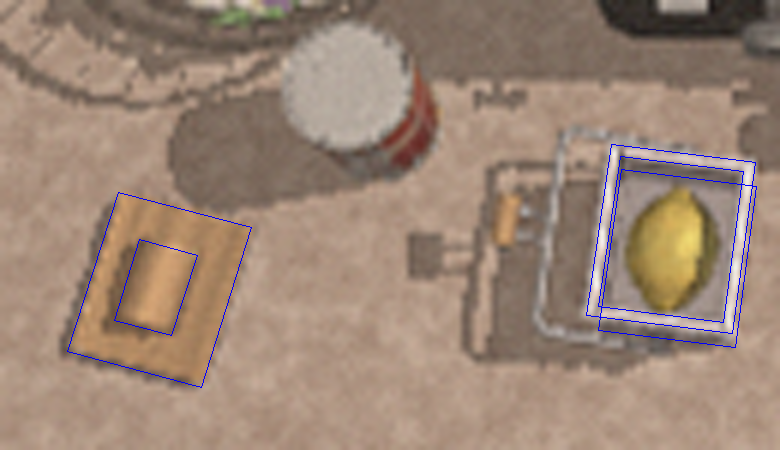

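View pics/s_o.png

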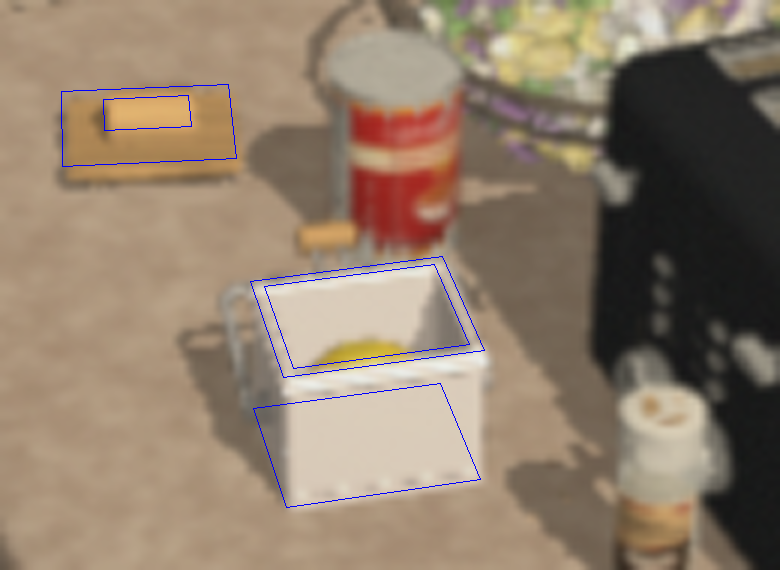

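Run:
```python
from h import *
print('tin top c',ray('top',*uv(347,87),110)); print('pepper',ray('top',348,178,105)); print('onion',ray('top',374,203,45))
d=np.load('pics/top0.npy');P=cloud('top',d)
for x0 in range(540,680,15):
    k=(d>0)&(abs(P[...,0]-x0)<7)&(P[...,1]>-250)&(P[...,1]<420)
    Q=P[k]; print(x0,[(y,int(np.percentile(Q[abs(Q[:,1]-y)<12,2],95))) if (abs(Q[:,1]-y)<12).any() else (y,None) for y in range(-100,400,40)])
for n,(u,v) in {'top':uv(507,219),'side':uv(328,235,250,145)}.items() if False else [('top',uv(507,219)),('side',uv(328,235,250,145))]:
    d=np.load(f'pics/{n}0.npy');PP=cloud(n,d)
    a,b=int(round(u)),int(round(v)); print(n,'grip',PP[b-1:b+2,a-1:a+2].reshape(-1,3).round(1).tolist())
    for z in(65,72,80): print(z,ray(n,u,v,z).round(1))
```

```text
tin top c [558.55456565 211.24829026 110.        ]
pepper [ 560.89815803 -114.35199212  105.        ]
onion [ 482.86635359 -208.95284434   45.        ]
540 [(-100, 94), (-60, 2), (-20, 3), (20, 43), (60, 54), (100, 56), (140, 1), (180, 109), (220, 110), (260, 3), (300, 2), (340, 3), (380, 4)]
555 [(-100, 106), (-60, 3), (-20, 3), (20, 2), (60, 3), (100, 2), (140, 3), (180, 111), (220, 111), (260, 2), (300, 3), (340, 4), (380, 3)]
570 [(-100, 105), (-60, 3), (-20, 4), (20, 5), (60, 1), (100, 3), (140, 2), (180, 110), (220, 109), (260, None), (300, 4), (340, 2), (380, 3)]
585 [(-100, 792), (-60, 792), (-20, 792), (20, 792), (60, 792), (100, 792), (140, 792), (180, 792), (220, 792), (260, 938), (300, 97), (340, 3), (380, 3)]
600 [(-100, 792), (-60, 793), (-20, 792), (20, 792), (60, 792), (100, 792), (140, 792), (180, 792), (220, 792), (260, 96), (300, 62), (340, 96), (380, 3)]
615 [(-100, 792), (-60, 792), (-20, 792), (20, 792), (60, 792), (100, 792), (140, 792), (180, 792), (220, 792), (260, 79), (300, 70), (340, 63), (380, 90)]
630 [(-100, 792), (-60, 792), (-20, 792), (20, 792), (60,
[... 425 characters left out ...]
792), (-60, 792), (-20, 793), (20, 792), (60, 792), (100, 792), (140, 792), (180, 792), (220, 792), (260, 100), (300, 103), (340, 91), (380, 91)]
top grip [[491.6, 127.9, 74.2], [491.6, 124.4, 74.2], [491.8, 121.2, 72.6], [488.6, 128.3, 70.9], [488.7, 124.9, 70.4], [488.5, 121.3, 71.1], [484.3, 127.6, 76.0], [484.0, 123.9, 77.6], [484.9, 121.2, 71.5]]
65 [489.2 125.3  65. ]
72 [488.1 124.4  72. ]
80 [486.8 123.4  80. ]
side grip [[484.5, 119.9, 71.6], [486.6, 116.5, 73.2], [492.4, 123.3, 67.7], [485.7, 123.3, 65.4], [485.3, 113.0, 71.9], [489.4, 115.2, 69.6], [483.4, 117.1, 66.1], [487.0, 117.7, 64.9], [490.3, 117.6, 64.2]]
65 [490.1 123.9  65. ]
72 [486.5 114.   72. ]
80 [482.4 102.6  80. ]
```

Run:
```python
from h import *
d=np.load('pics/side0.npy');P=cloud('side',d)
k=(d>0)&(P[...,1]>-110)&(P[...,1]<110)&(P[...,0]>560)&(P[...,0]<700)&(P[...,2]>120)&(P[...,2]<260)
Q=P[k];print(k.sum(),np.percentile(Q,[1,5,50,95,99],axis=0).round())
```

```text
1454 [[ 596. -108.  122.]
 [ 609. -102.  131.]
 [ 633.  -32.  175.]
 [ 694.   53.  180.]
 [ 699.   62.  181.]]
```

Request:
{"op": "arm_command", "data": {
  "targets": [
    [[0, 0, 1.43], [0.0, 0.0, 0.0], 60],
    [[0, 0, 1.43], [0.0, 0.0, 0.0], 60],
    [[0, 0, 1.43], [0.0, 0.0, 0.0], 60],
    [[0, 0, 1.43], [0.0, 0.0, 0.0], 60],
    [[0, 0, 1.43], [0.0, 0.0, 0.0], 60],
    [[0, 0, 1.43], [0.0, 0.0, 0.0], 60],
    [[0, 0, 1.43], [0.0, 0.0, 0.0], 60],
    [[0, 0, 1.43], [0.0, 0.0, 0.0], 60]
  ]
}}

```text
t: 0.9
eef_pos: [246.6, 574.1, 214.3]
tcp_rot: [-3.141, 0.001, 1.53]
ft_force: [-0.0, -0.2, 0.1]
opening: 0.767
```

```bash
cat >> h.py <<'E'
from scipy.spatial.transform import Rotation as Ro
def go(p,yaw,R=None):
    s=env.state(); A=Ro.from_euler('xyz',s['tcp_rot']); B=Ro.from_euler('xyz',[np.pi,0,yaw]) if R is None else R
    print('at',s['t'],s['eef_pos'].round(1),s['tcp_rot'].round(3),'F',s['ft_force'].round(1),'op',round(s['opening']*95,1))
    print('rot',(A.inv()*B).as_rotvec().round(3),'shift',(A.inv().apply(np.array(p)-s['eef_pos'])/1000).round(4))
E
python3 -c "
from h import *
go([456,339,120],1.30)"
```

```text
at 0.9 [246.6 574.1 214.3] [-3.141e+00  1.000e-03  1.530e+00] F [-0.  -0.2  0.1] op 72.8
rot [-0.     0.001  0.23 ] shift [-0.2263  0.2189  0.0944]
```

Request:
{"op": "arm_command", "data": {
  "targets": [
    [[0, 0, 0.23], [-0.226, 0.219, 0.094], 60],
    [[0, 0, 0.23], [-0.226, 0.219, 0.094], 60],
    [[0, 0, 0.23], [-0.226, 0.219, 0.094], 60],
    [[0, 0, 0.23], [-0.226, 0.219, 0.094], 60],
    [[0, 0, 0.23], [-0.226, 0.219, 0.094], 60],
    [[0, 0, 0.23], [-0.226, 0.219, 0.094], 60],
    [[0, 0, 0.23], [-0.226, 0.219, 0.094], 60],
    [[0, 0, 0.23], [-0.226, 0.219, 0.094], 60]
  ]
}}

```text
t: 1.7
eef_pos: [459.3, 338.0, 119.3]
tcp_rot: [-3.14, 0.002, 1.302]
ft_force: [0.3, 0.8, -0.7]
opening: 0.764
```

Run:
```python
from h import *
go([456,339,21],1.30)
for n,b in(('top',(185,165,110,75)),('side',(230,100,110,80))):
    p,d=read_camera(n); crop(p,*b,7,f'pics/{n}1.png')
```

```text
at 1.7 [459.3 338.  119.3] [-3.140e+00  2.000e-03  1.302e+00] F [ 0.3  0.8 -0.7] op 72.6
rot [-0.001  0.002  0.002] shift [ 0.0002 -0.0033  0.0983]
```

View pics/top1.png

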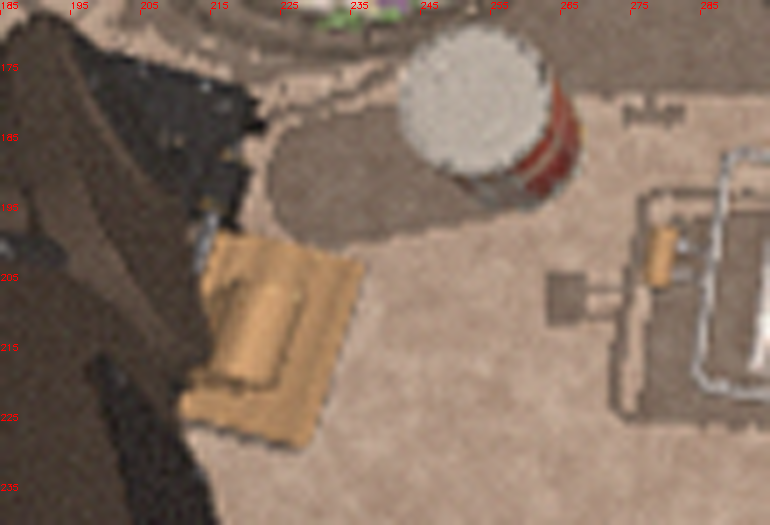

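View pics/side1.png

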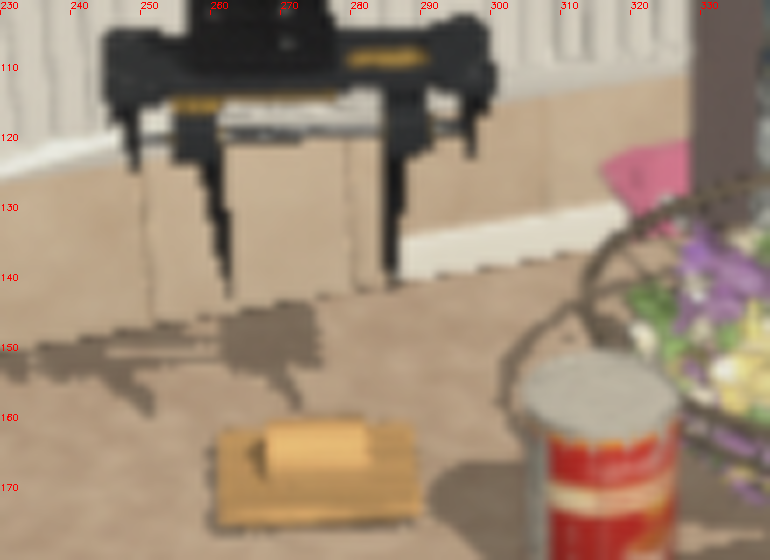

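Run:
```python
from h import *
s=env.state()
print(s['eef_pos'],proj('side',s['eef_pos']))
u=np.array([np.sin(1.302),-np.cos(1.302),0])*36.3
x=np.array([np.cos(1.302),np.sin(1.302),0])*10
for a in(-1,1):
  print([proj('side',s['eef_pos']+a*u+b*x).round(1).tolist() for b in(-1,0,1)])
```

```text
[457.70332614 340.43085087 120.36688239] [273.20761135 138.96431263]
[[262.5, 140.8], [262.4, 139.4], [262.4, 138.0]]
[[284.1, 139.9], [283.9, 138.5], [283.8, 137.1]]
```

```bash
python3 -c "
from h import *
go([456,338.5,21],1.30)"
```

```text
at 1.8 [457.7 340.4 120.4] [-3.141  0.     1.304] F [-0.4 -0.5 -0. ] op 72.8
rot [-0.001  0.     0.004] shift [-0.0023 -0.0011  0.0994]
```

Request:
{"op": "arm_command", "data": {
  "targets": [
    [[0, 0, 0], [-0.002, -0.001, 0.04], 60],
    [[0, 0, 0], [-0.002, -0.001, 0.075], 60],
    [[0, 0, 0], [-0.002, -0.001, 0.098], 60],
    [[0, 0, 0], [-0.002, -0.001, 0.098], 60],
    [[0, 0, 0], [-0.002, -0.001, 0.098], 60]
  ]
}}

```text
t: 2.3
eef_pos: [455.8, 340.0, 23.3]
tcp_rot: [3.141, -0.0, 1.307]
ft_force: [0.8, 0.2, 1.2]
opening: 0.761
```

Run:
```python
from h import *
p,d=read_camera('side'); crop(p,230,100,110,80,7,'pics/side2.png')
go([456,338.5,21],1.30)
```

```text
at 2.35 [456.2 340.1  23.9] [ 3.141e+00 -1.000e-03  1.307e+00] F [ 0.3 -0.5 -0.3] op 72.6
rot [ 0.001 -0.001  0.007] shift [-0.0016  0.0002  0.0029]
```

View pics/side2.png

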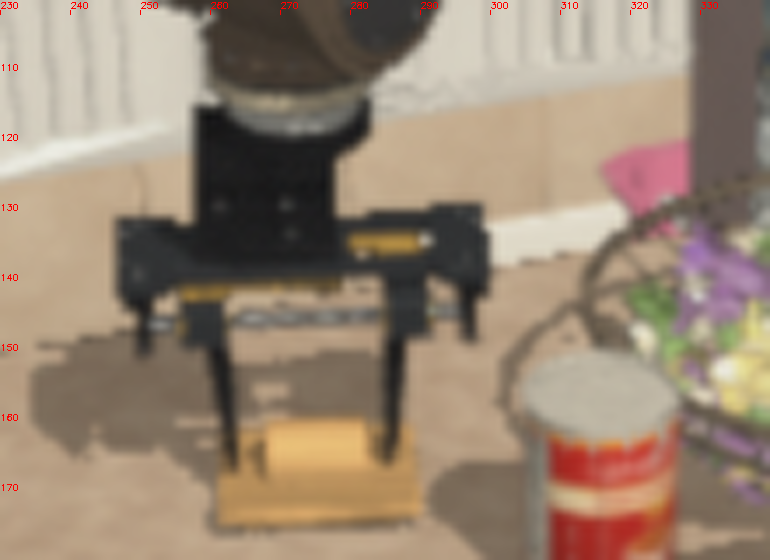

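Request:
{"op": "arm_command", "data": {
  "targets": [
    [[0, 0, 0], [0, 0, 0.002], 60],
    [[0, 0, 0], [0, 0, 0.002], 255],
    [[0, 0, 0], [0, 0, 0.002], 255],
    [[0, 0, 0], [0, 0, 0.002], 255],
    [[0, 0, 0], [0, 0, 0.002], 255],
    [[0, 0, 0], [0, 0, 0.002], 255],
    [[0, 0, 0], [0, 0, 0.002], 255]
  ]
}}

```text
t: 3.05
eef_pos: [456.5, 339.1, 21.0]
tcp_rot: [3.141, -0.001, 1.306]
ft_force: [0.3, -0.1, 5.7]
opening: 0.525
```

Run:
```python
from h import *
p,d=read_camera('side'); crop(p,230,100,110,80,7,'pics/side3.png')
p,d=read_camera('top'); crop(p,185,165,110,75,7,'pics/top3.png')
go([456,338.5,21],1.30)
```

```text
at 3.15 [456.5 339.1  21. ] [ 3.141e+00 -1.000e-03  1.306e+00] F [ 0.3 -0.6  5.8] op 49.8
rot [ 0.001 -0.001  0.006] shift [-0.0007 -0.0003  0.    ]
```

View pics/side3.png

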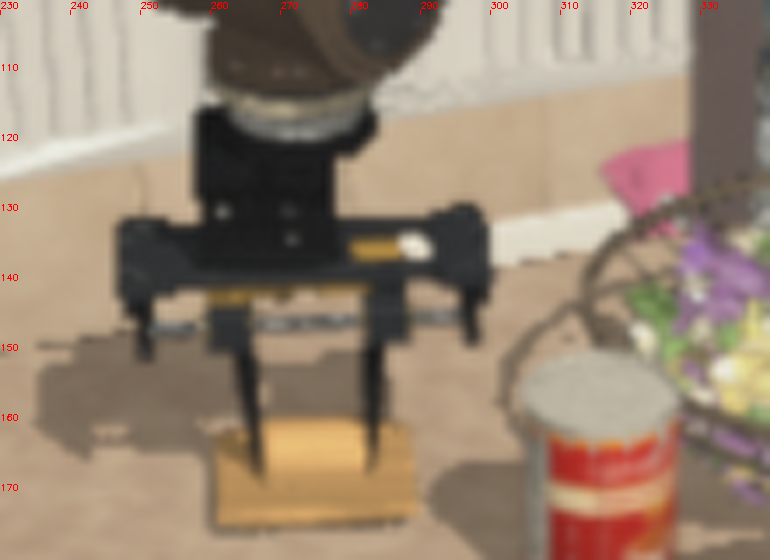

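Request:
{"op": "arm_command", "data": {
  "targets": [
    [[0, 0, 0], [0, 0, -0.05], 255],
    [[0, 0, 0], [0, 0, -0.1], 255],
    [[0, 0, 0], [0, 0, -0.14], 255],
    [[0, 0, 0], [0, 0, -0.14], 255],
    [[0, 0, 0], [0, 0, -0.14], 255]
  ]
}}

```text
t: 3.65
eef_pos: [456.0, 339.0, 160.7]
tcp_rot: [3.141, -0.0, 1.306]
ft_force: [-0.4, 0.0, -3.3]
opening: 0.524
```

```bash
python3 -c "
from h import *
go([475,28,160],1.435)"
```

```text
at 3.65 [456.  339.  160.7] [ 3.141 -0.     1.306] F [-0.4  0.  -3.3] op 49.7
rot [ 0.    -0.    -0.129] shift [-0.2951  0.0998  0.0006]
```

Request:
{"op": "arm_command", "data": {
  "targets": [
    [[0, 0, -0.02], [-0.035, 0.012, 0], 255],
    [[0, 0, -0.05], [-0.08, 0.027, 0], 255],
    [[0, 0, -0.07], [-0.125, 0.042, 0], 255],
    [[0, 0, -0.09], [-0.17, 0.057, 0], 255],
    [[0, 0, -0.11], [-0.215, 0.073, 0], 255],
    [[0, 0, -0.129], [-0.255, 0.086, 0], 255],
    [[0, 0, -0.129], [-0.285, 0.096, 0], 255],
    [[0, 0, -0.129], [-0.295, 0.1, 0], 255]
  ]
}}

```text
t: 4.45
eef_pos: [474.6, 25.8, 158.8]
tcp_rot: [-3.138, 0.0, 1.432]
ft_force: [0.4, 0.8, -2.0]
opening: 0.526
```

Request:
{"op": "arm_command", "data": {
  "targets": [
    [[0, 0, 0], [0, 0, 0], 255],
    [[0, 0, 0], [0, 0, 0], 255]
  ]
}}

```text
t: 4.65
eef_pos: [475.0, 28.9, 159.8]
tcp_rot: [-3.14, -0.0, 1.435]
ft_force: [-0.3, 0.7, -2.4]
opening: 0.524
```

Run:
```python
from h import *
go([475,28,160],1.435)
p,d=read_camera('side'); crop(p,250,130,120,105,6,'pics/side4.png');cv2.imwrite('pics/side4f.png',p);np.save('pics/side4.npy',d)
p,d=read_camera('top'); crop(p,250,155,110,80,7,'pics/top4.png');cv2.imwrite('pics/top4f.png',p);np.save('pics/top4.npy',d)
```

```text
at 4.65 [475.   28.9 159.8] [-3.14  -0.     1.435] F [-0.3  0.7 -2.4] op 49.8
rot [-0.002 -0.    -0.   ] shift [-0.0009  0.0001 -0.0002]
```

View pics/side4.png

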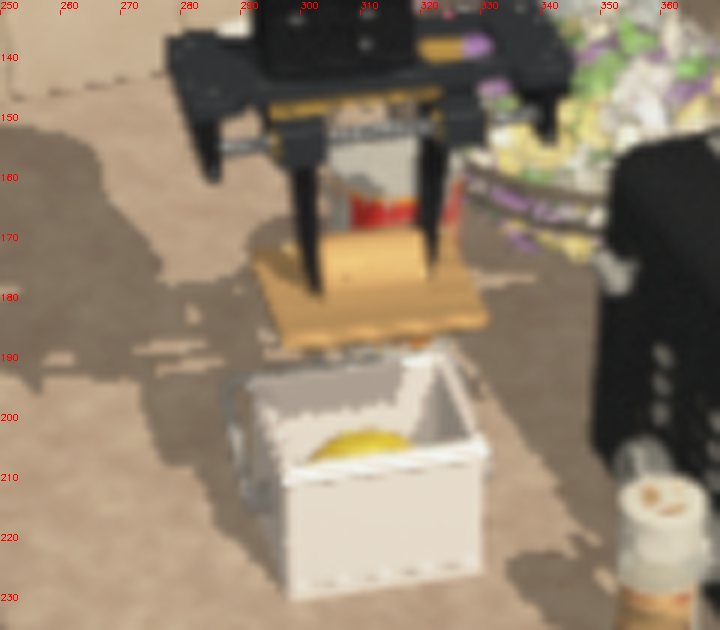

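View pics/top4.png

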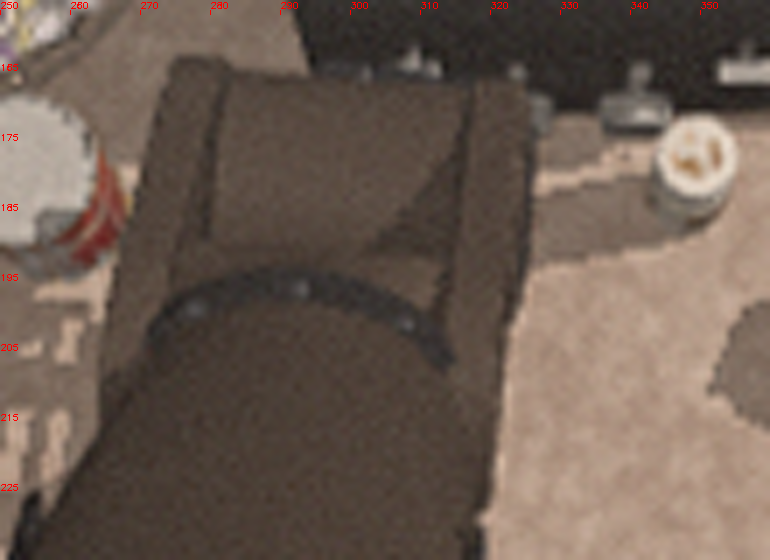

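Run:
```python
from h import *
s=cv2.imread('pics/side4f.png'); u0,v0=250,130
c=cv2.resize(s[v0:v0+105,u0:u0+120],None,fx=6,fy=6,interpolation=cv2.INTER_CUBIC)
z=160-21
for R,col in((rect(475,29,-1.707,80,84,100),(255,0,0)),(rect(475,29,-1.707,0,84,100),(255,0,0)),(rect(475,28.9,-1.707,z+17,84,100),(255,0,255)),(rect(475,28.9,-1.707,z+10,84,100),(255,0,255))):
    p=((proj('side',R)-[u0,v0]+.5)*6-.5); print(p.round().tolist()); cv2.polylines(c,[p.round().astype(int)],True,col,1)
cv2.imwrite('pics/side4o.png',c)
```

```text
[[484.0, 440.0], [283.0, 467.0], [250.0, 371.0], [442.0, 346.0]]
[[480.0, 569.0], [286.0, 597.0], [253.0, 498.0], [440.0, 473.0]]
[[489.0, 309.0], [281.0, 335.0], [246.0, 242.0], [445.0, 218.0]]
[[488.0, 322.0], [281.0, 348.0], [247.0, 254.0], [445.0, 231.0]]
```

View pics/side4o.png

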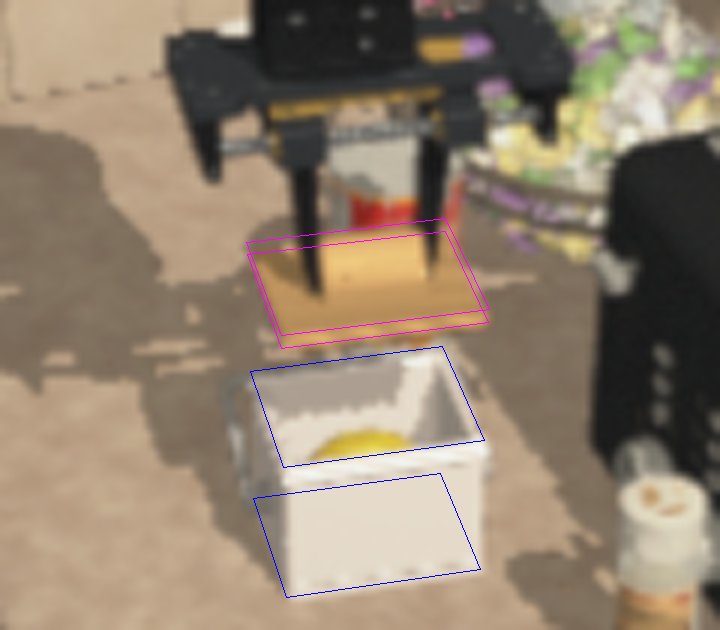

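Run:
```python
from h import *
d=np.load('pics/side4.npy');P=cloud('side',d); img=cv2.imread('pics/side4f.png')
hsv=cv2.cvtColor(img,cv2.COLOR_BGR2HSV)
k=(hsv[...,0]>10)&(hsv[...,0]<22)&(hsv[...,1]>100)&(d>0)&(P[...,2]>140)&(P[...,2]<165)&(P[...,1]>-40)&(P[...,1]<100)&(P[...,0]>400)&(P[...,0]<550)
Q=P[k];print(k.sum())
A=np.c_[Q[:,:2]-Q[:,:2].mean(0),np.ones(len(Q))];w=np.ones(len(Q),bool)
for i in range(6):
    c,*_=np.linalg.lstsq(A[w],Q[w,2],rcond=None); r=Q[:,2]-A@c; w=abs(r)<4
print(w.sum(),c,Q[w].mean(0),r[w].std(),Q[w].min(0),Q[w].max(0))
r=cv2.minAreaRect(Q[w][:,:2].astype(np.float32));print(r)
# crown
k=(hsv[...,0]>8)&(hsv[...,0]<22)&(hsv[...,1]>80)&(d>0)&(P[...,2]>168)&(P[...,2]<190)&(P[...,1]>-40)&(P[...,1]<100)&(P[...,0]>400)&(P[...,0]<550)
Q=P[k];print(k.sum(),Q.mean(0),np.percentile(Q,[2,98],axis=0))
# table / rim check
```

```text
423
360 [2.18646095e-03 1.18969227e-03 1.53427749e+02] [467.01119961  10.86353662 153.42709721] 1.7221557225469195 [420.73594309 -23.90924783 149.43544636] [525.71844023  75.90605389 157.3014354 ]
((473.5737609863281, 26.146244049072266), (89.82839965820312, 99.17546844482422), 82.24577331542969)
153 [473.22570427  18.36921493 175.58182865] [[441.61945812   5.86157603 168.90156592]
 [502.81510948  37.38071309 183.02398487]]
```

Request:
{"op": "arm_command", "data": {
  "targets": [
    [[0, 0, 0], [0, 0, 0.025], 255],
    [[0, 0, 0], [0, 0, 0.05], 255],
    [[0, 0, 0], [0, 0, 0.058], 255],
    [[0, 0, 0], [0, 0, 0.061], 255],
    [[0, 0, 0], [0, 0, 0.063], 255],
    [[0, 0, 0], [0, 0, 0.063], 255]
  ]
}}

```text
t: 5.35
eef_pos: [475.7, 28.4, 98.2]
tcp_rot: [3.141, -0.0, 1.435]
ft_force: [0.4, -0.7, -2.1]
opening: 0.521
```

Run:
```python
from h import *
go([475,28,91],1.435)
p,d=read_camera('side'); crop(p,250,130,120,105,6,'pics/side5.png');cv2.imwrite('pics/side5f.png',p);np.save('pics/side5.npy',d)
```

```text
at 5.35 [475.7  28.4  98.2] [ 3.141 -0.     1.435] F [ 0.4 -0.7 -2.1] op 49.5
rot [ 0.001 -0.     0.   ] shift [-0.0005 -0.0007  0.0072]
```

View pics/side5.png

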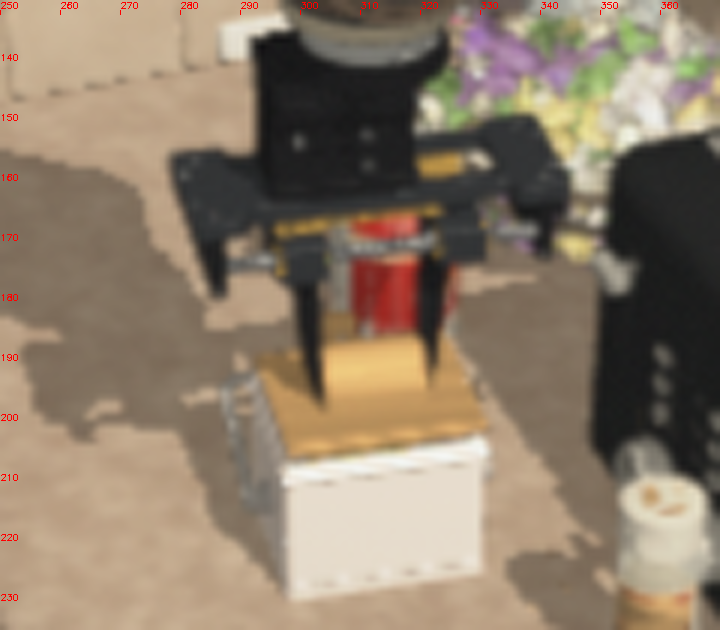

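Request:
{"op": "arm_command", "data": {
  "targets": [
    [[0, 0, 0], [0, 0, 0.002], 255],
    [[0, 0, 0], [0, 0, 0.003], 255],
    [[0, 0, 0], [0, 0, 0.004], 255],
    [[0, 0, 0], [0, 0, 0.004], 255]
  ]
}}

```text
t: 5.8
eef_pos: [475.5, 28.3, 93.7]
tcp_rot: [3.141, -0.0, 1.435]
ft_force: [0.5, 2.6, -1.4]
opening: 0.521
```

Request:
{"op": "arm_command", "data": {
  "targets": [
    [[0, 0, 0], [-0.0, 0, 0.001], 255],
    [[0, 0, 0], [0, 0, 0.002], 255],
    [[0, 0, 0], [0, 0, 0.003], 255],
    [[0, 0, 0], [0, 0, 0.003], 255]
  ]
}}

```text
t: 6.2
eef_pos: [475.5, 28.3, 91.0]
tcp_rot: [3.141, -0.0, 1.435]
ft_force: [-1.7, 4.1, 6.4]
opening: 0.525
```

Request:
{"op": "arm_command", "data": {
  "targets": [
    [[0, 0, 0], [0, 0, 0], 60],
    [[0, 0, 0], [0, 0, 0], 60],
    [[0, 0, 0], [0, 0, 0], 60],
    [[0, 0, 0], [0, 0, 0], 60],
    [[0, 0, 0], [0, 0, -0.03], 60],
    [[0, 0, 0], [0, 0, -0.075], 60],
    [[0, 0, 0], [0, 0, -0.11], 60],
    [[0, 0, 0], [0, 0, -0.12], 60]
  ]
}}

```text
t: 7.0
eef_pos: [476.4, 28.1, 213.9]
tcp_rot: [3.137, -0.0, 1.435]
ft_force: [0.1, 0.0, -1.2]
opening: 0.765
```

Run:
```python
from h import *
go([490,160,211],1.435)
p,d=read_camera('side'); crop(p,250,130,120,105,6,'pics/side6.png');cv2.imwrite('pics/side6f.png',p);np.save('pics/side6.npy',d)
```

```text
at 7.0 [476.4  28.1 213.9] [ 3.137 -0.     1.435] F [ 0.1  0.  -1.2] op 72.7
rot [ 0.005 -0.    -0.   ] shift [ 0.1325 -0.0045  0.0029]
```

View pics/side6.png

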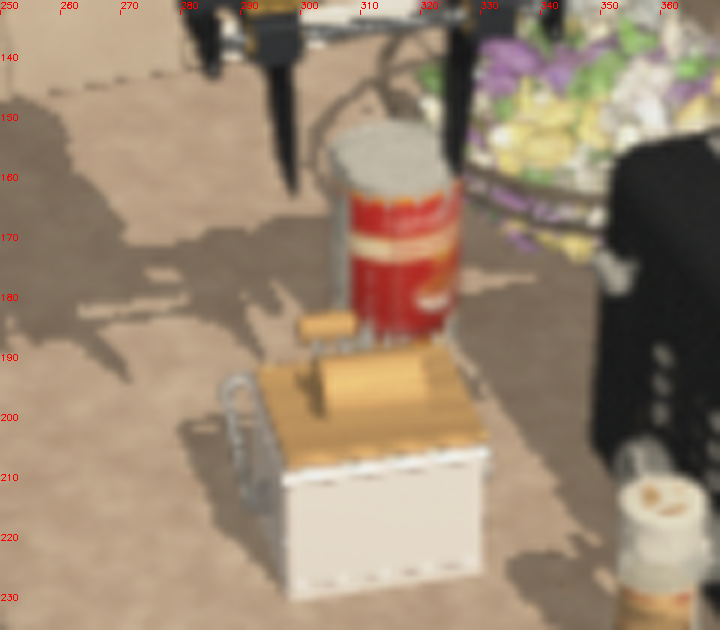

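```bash
python3 -c "
from h import *
go([489,125.4,110],1.435)"
```

```text
at 7.05 [476.4  28.1 213.6] [ 3.137 -0.     1.435] F [0.5 0.1 0.9] op 72.8
rot [ 0.005 -0.    -0.   ] shift [ 0.0981 -0.0012  0.1036]
```

Request:
{"op": "arm_command", "data": {
  "targets": [
    [[0, 0, 0], [0.04, 0, 0], 60],
    [[0, 0, 0], [0.08, 0, 0.02], 60],
    [[0, 0, 0], [0.098, -0.001, 0.06], 60],
    [[0, 0, 0], [0.098, -0.001, 0.1], 60],
    [[0, 0, 0], [0.098, -0.001, 0.1], 60],
    [[0, 0, 0], [0.098, -0.001, 0.1], 60]
  ]
}}

```text
t: 7.65
eef_pos: [487.4, 125.2, 110.2]
tcp_rot: [-3.139, 0.001, 1.435]
ft_force: [0.5, 0.1, 1.4]
opening: 0.764
```

Run:
```python
from h import *
go([489.2,125.4,53],1.435)
p,d=read_camera('side'); crop(p,260,120,110,95,7,'pics/side7.png');cv2.imwrite('pics/side7f.png',p);np.save('pics/side7.npy',d)
p,d=read_camera('top'); crop(p,240,165,110,75,7,'pics/top7.png');cv2.imwrite('pics/top7f.png',p)
```

```text
at 7.65 [487.4 125.2 110.2] [-3.139e+00  1.000e-03  1.435e+00] F [0.5 0.1 1.4] op 72.6
rot [-0.002  0.001 -0.   ] shift [0.0005 0.0019 0.0572]
```

View pics/side7.png

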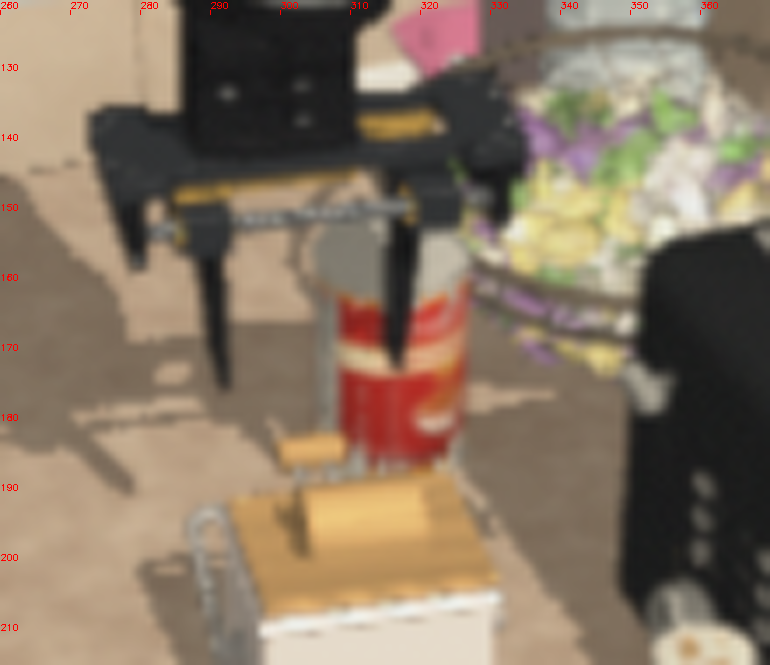

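View pics/top7.png

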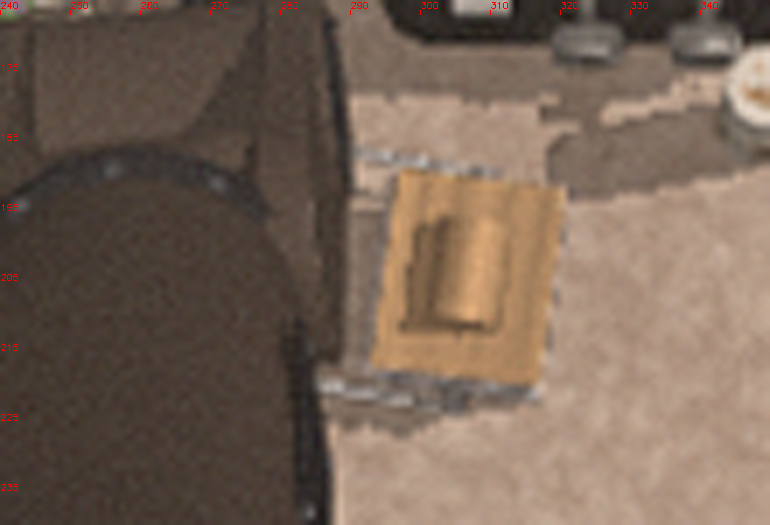

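Run:
```python
from h import *
s=env.state()['eef_pos']; u=np.array([np.sin(1.435),-np.cos(1.435),0])*36
print([proj('side',s+a*u).round(1) for a in(-1,0,1)]); print(proj('side',[489.2,125.4,64]))
```

```text
[array([292.1, 172.3]), array([303.5, 171. ]), array([314.9, 169.6])]
[303.82403579 183.82931242]
```

Request:
{"op": "arm_command", "data": {
  "targets": [
    [[0, 0, 0], [0.001, 0.002, 0.025], 60],
    [[0, 0, 0], [0.001, 0.002, 0.045], 60],
    [[0, 0, 0], [0.001, 0.002, 0.056], 60],
    [[0, 0, 0], [0.001, 0.002, 0.056], 60],
    [[0, 0, 0], [0.001, 0.002, 0.056], 60]
  ]
}}

```text
t: 8.25
eef_pos: [490.4, 126.0, 55.6]
tcp_rot: [3.14, -0.0, 1.434]
ft_force: [0.8, 0.3, 0.5]
opening: 0.766
```

Run:
```python
from h import *
go([489.2,125.4,54],1.435)
p,d=read_camera('side'); crop(p,260,120,110,95,7,'pics/side8.png');cv2.imwrite('pics/side8f.png',p);np.save('pics/side8.npy',d)
```

```text
at 8.25 [490.4 126.   55.6] [ 3.14  -0.     1.434] F [0.8 0.3 0.5] op 72.8
rot [ 0.001 -0.    -0.001] shift [-0.0008 -0.0011  0.0016]
```

View pics/side8.png

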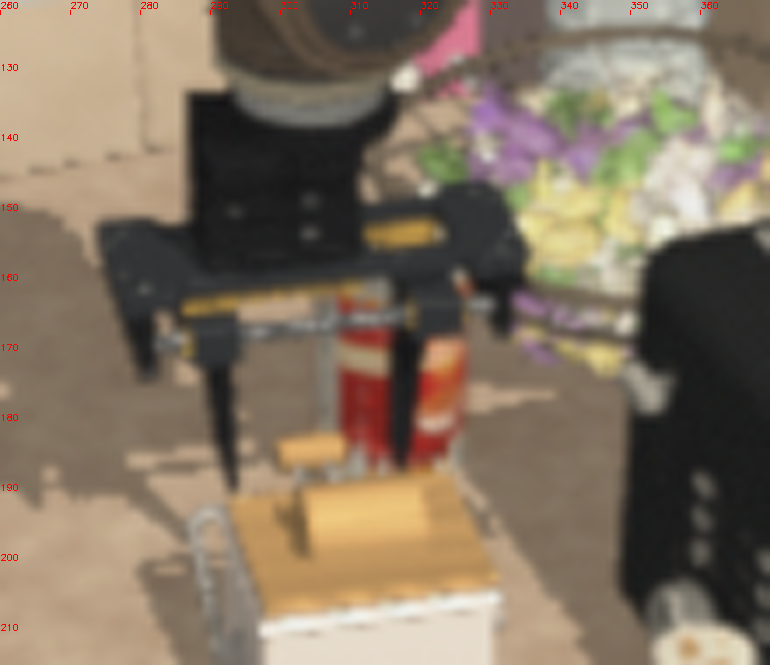

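Request:
{"op": "arm_command", "data": {
  "targets": [
    [[0, 0, 0], [0, 0, 0], 255],
    [[0, 0, 0], [0, 0, 0], 255],
    [[0, 0, 0], [0, 0, 0], 255],
    [[0, 0, 0], [0, 0, 0], 255],
    [[0, 0, 0], [0, 0, 0], 255],
    [[0, 0, 0], [0, 0, 0], 255],
    [[0, 0, 0], [0, 0, 0], 255]
  ]
}}

```text
t: 9.0
eef_pos: [489.1, 126.4, 54.5]
tcp_rot: [-3.14, -0.0, 1.435]
ft_force: [-2.5, 3.2, 1.3]
opening: 0.311
```

Run:
```python
from h import *
go([489.2,125.4,54],1.435)
p,d=read_camera('side'); crop(p,260,120,110,95,7,'pics/side9.png')
```

```text
at 9.0 [489.1 126.4  54.5] [-3.14  -0.     1.435] F [-2.5  3.2  1.3] op 29.5
rot [-0.002 -0.    -0.   ] shift [-0.0009  0.0002  0.0005]
```

View pics/side9.png

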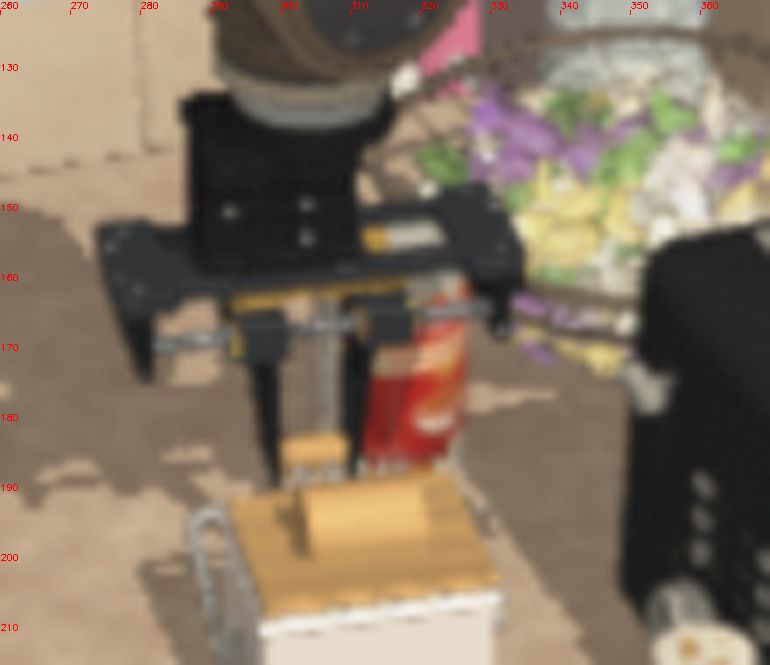

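Request:
{"op": "arm_command", "data": {
  "targets": [
    [[0, 0, 0], [-0.003, 0, -0.0087], 255],
    [[0, 0, 0], [-0.0068, 0, -0.0169], 255],
    [[0, 0, 0], [-0.012, 0, -0.0257], 255],
    [[0, 0, 0], [-0.0177, 0, -0.034], 255],
    [[0, 0, 0], [-0.0245, 0, -0.0416], 255],
    [[0, 0, 0], [-0.0319, 0, -0.0485], 255]
  ]
}}

```text
t: 9.65
eef_pos: [484.8, 93.8, 103.8]
tcp_rot: [-3.141, 0.0, 1.435]
ft_force: [-5.3, 0.2, -5.0]
opening: 0.313
```

Request:
{"op": "arm_command", "data": {
  "targets": [
    [[0, 0, 0], [-0.008, 0, -0.0062], 255],
    [[0, 0, 0], [-0.0167, 0, -0.0115], 255],
    [[0, 0, 0], [-0.0258, 0, -0.0159], 255],
    [[0, 0, 0], [-0.0354, 0, -0.0194], 255],
    [[0, 0, 0], [-0.0354, 0, -0.0194], 255]
  ]
}}

```text
t: 10.15
eef_pos: [480.0, 58.3, 123.2]
tcp_rot: [-3.141, 0.0, 1.434]
ft_force: [-5.0, 0.7, -3.7]
opening: 0.311
```

Run:
```python
from h import *
go([489.2,125.4,54],1.435)
p,d=read_camera('side'); crop(p,260,120,110,95,7,'pics/side10.png')
```

```text
at 10.15 [480.   58.3 123.2] [-3.141  0.     1.434] F [-5.   0.7 -3.7] op 29.6
rot [-0.001  0.    -0.001] shift [0.0677 0.     0.0692]
```

View pics/side10.png

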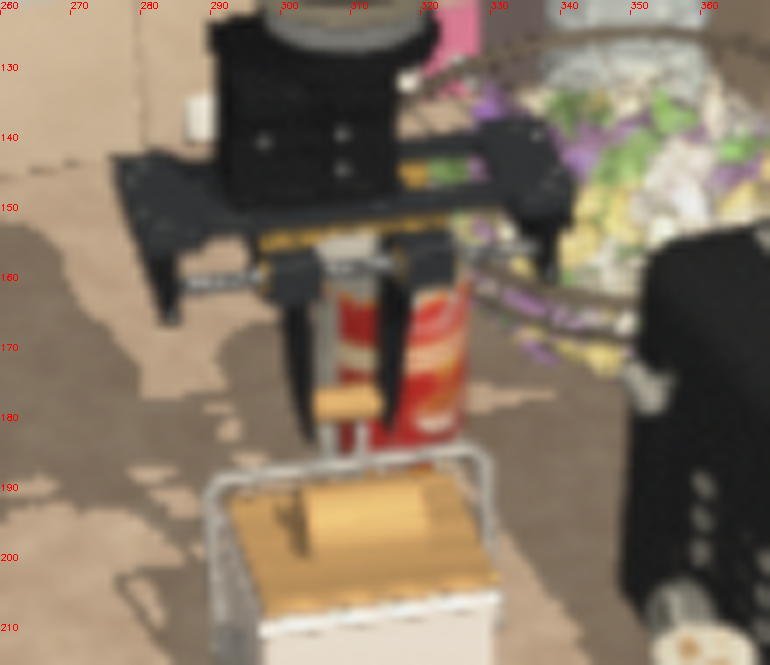

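Request:
{"op": "arm_command", "data": {
  "targets": [
    [[0, 0, 0], [-0.005, 0, -0.0018], 255],
    [[0, 0, 0], [-0.0096, 0, -0.0036], 255],
    [[0, 0, 0], [-0.0145, 0, -0.0064], 255],
    [[0, 0, 0], [-0.0194, 0, -0.0088], 255],
    [[0, 0, 0], [-0.025, 0, -0.01], 255],
    [[0, 0, 0], [-0.03, 0, -0.0105], 255]
  ]
}}

```text
t: 10.8
eef_pos: [476.3, 29.7, 133.4]
tcp_rot: [-3.141, -0.001, 1.434]
ft_force: [-6.4, 8.6, -1.5]
opening: 0.313
```

Request:
{"op": "arm_command", "data": {
  "targets": [
    [[0, 0, 0], [-0.005, 0, 0.0005], 255],
    [[0, 0, 0], [-0.01, 0, 0.0017], 255],
    [[0, 0, 0], [-0.014, 0, 0.003], 255],
    [[0, 0, 0], [-0.018, 0, 0.0045], 255],
    [[0, 0, 0], [-0.02, 0, 0.005], 255],
    [[0, 0, 0], [-0.02, 0, 0.005], 255]
  ]
}}

```text
t: 11.4
eef_pos: [473.7, 8.9, 129.2]
tcp_rot: [3.141, 0.001, 1.435]
ft_force: [-10.5, -5.2, 8.3]
opening: 0.31
```

Run:
```python
from h import *
go([489.2,125.4,54],1.435)
p,d=read_camera('side'); crop(p,260,120,110,95,7,'pics/side11.png')
```

```text
at 11.4 [473.7   8.9 129.2] [3.141e+00 1.000e-03 1.435e+00] F [-10.5  -5.2   8.3] op 29.4
rot [0.001 0.001 0.   ] shift [ 0.1176 -0.0004  0.0751]
```

View pics/side11.png

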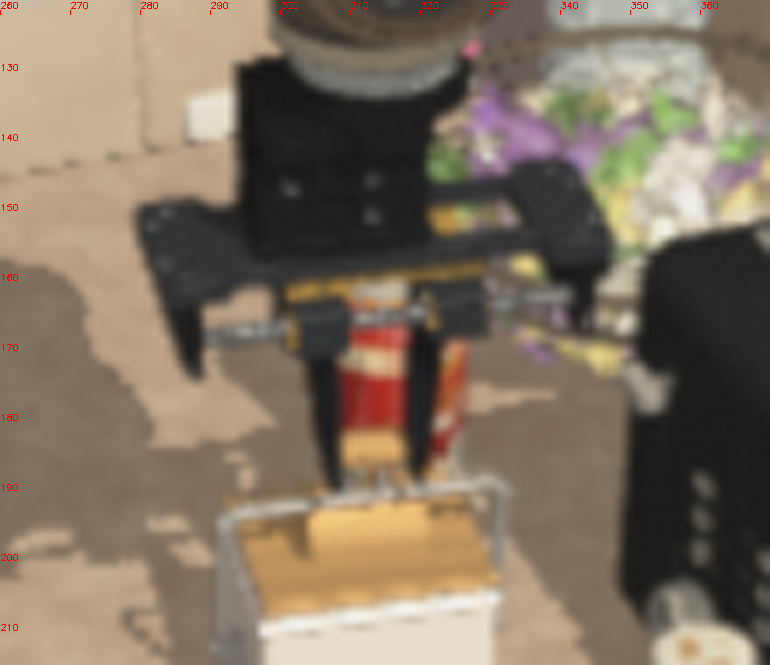

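Request:
{"op": "arm_command", "data": {
  "targets": [
    [[0, 0, 0], [0, 0, 0], 150],
    [[0, 0, 0], [0, 0, 0], 120],
    [[0, 0, 0], [0, 0, 0], 120],
    [[0, 0, 0], [0, 0, 0], 120],
    [[0, 0, 0], [0, 0, -0.03], 120],
    [[0, 0, 0], [0, 0, -0.07], 120],
    [[0, 0, 0], [0, 0, -0.09], 120],
    [[0, 0, 0], [0, 0, -0.09], 120]
  ]
}}

```text
t: 12.25
eef_pos: [475.3, 9.8, 220.7]
tcp_rot: [3.136, -0.0, 1.435]
ft_force: [0.0, -0.4, -0.6]
opening: 0.53
```

Run:
```python
from h import *
go([473,8,220],1.435)
p,d=read_camera('side'); crop(p,260,120,110,95,7,'pics/side12.png'); cv2.imwrite('pics/side12f.png',p)
```

```text
at 12.25 [475.3   9.8 220.7] [ 3.136 -0.     1.435] F [ 0.  -0.4 -0.6] op 50.4
rot [ 0.006 -0.    -0.   ] shift [-0.0021 -0.002   0.0007]
```

View pics/side12.png

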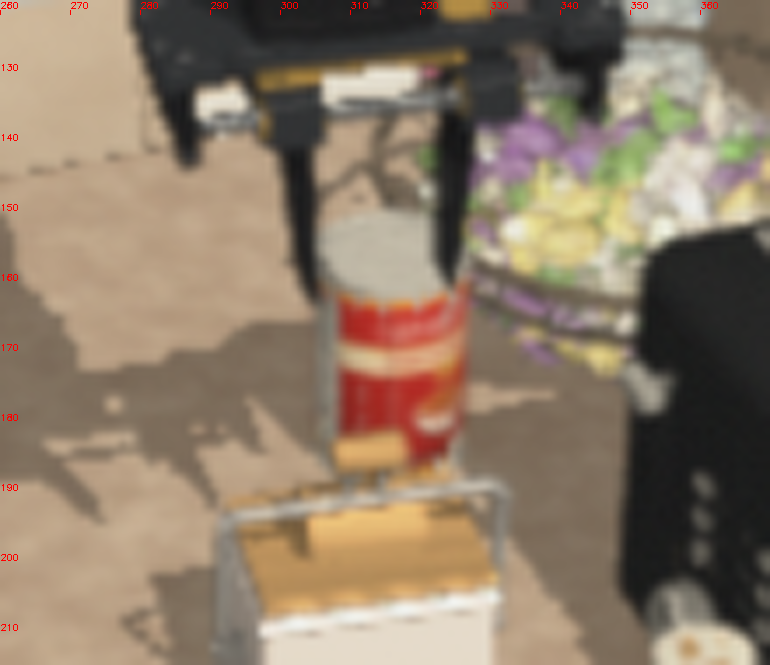

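Request:
{"op": "arm_command", "data": {
  "targets": [
    [[0, 0, 0], [0.04, 0, -0.02], 120],
    [[0, 0, 0], [0.09, 0, -0.03], 120],
    [[0, 0, 0], [0.14, 0, -0.03], 120],
    [[0, 0, 0], [0.18, 0, -0.03], 120],
    [[0, 0, 0], [0.2, 0, -0.03], 120],
    [[0, 0, 0], [0.2, 0, -0.03], 120]
  ]
}}

```text
t: 12.9
eef_pos: [500.8, 210.2, 246.3]
tcp_rot: [-3.14, 0.001, 1.438]
ft_force: [0.5, 0.1, 0.4]
opening: 0.529
```

Run:
```python
from h import *
for n,b in(('top',(250,150,130,85)),('side',(260,140,110,95))):
    p,d=read_camera(n); u0,v0,w,h=b
    crop(p,*b,6,f'pics/{n}13.png'); cv2.imwrite(f'pics/{n}13f.png',p)
    c=cv2.imread(f'pics/{n}13.png')
    C=np.array([475,29,0]);X=np.array([np.cos(-1.707),np.sin(-1.707),0]);Y=np.array([-X[1],X[0],0]);Z=np.array([0,0,1])
    for q,col in((0.157,(255,0,0)),(0.0,(0,255,0))):
        e=np.sin(q)*X+np.cos(q)*Z;o=C+35*Z
        L=[o-60*Y,o-60*Y+78*e,o+60*Y+78*e,o+60*Y]
        pp=((proj(n,np.array(L))-[u0,v0]+.5)*6-.5).round().astype(int); cv2.polylines(c,[pp],False,col,1)
        g=((proj(n,np.array([o+104.5*e-15*Y,o+104.5*e+15*Y]))-[u0,v0]+.5)*6-.5).round().astype(int);cv2.polylines(c,[g],False,col,1)
    cv2.imwrite(f'pics/{n}13o.png',c)
```

```text
(no output)
```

View pics/top13o.png

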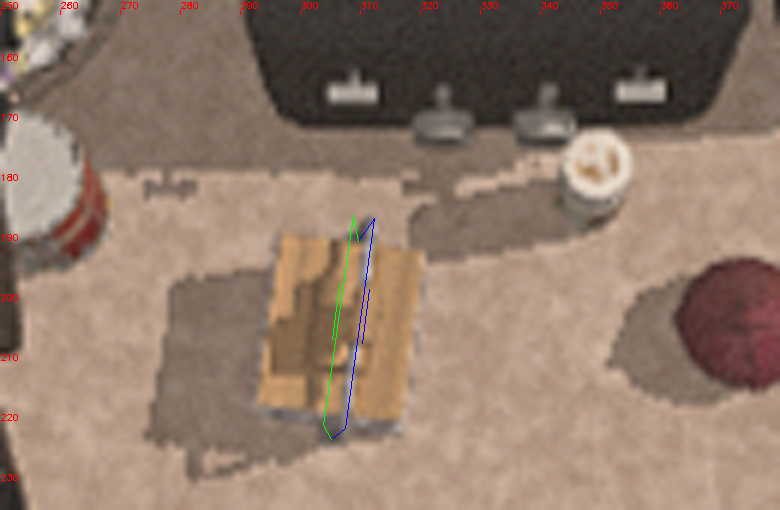

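View pics/side13o.png

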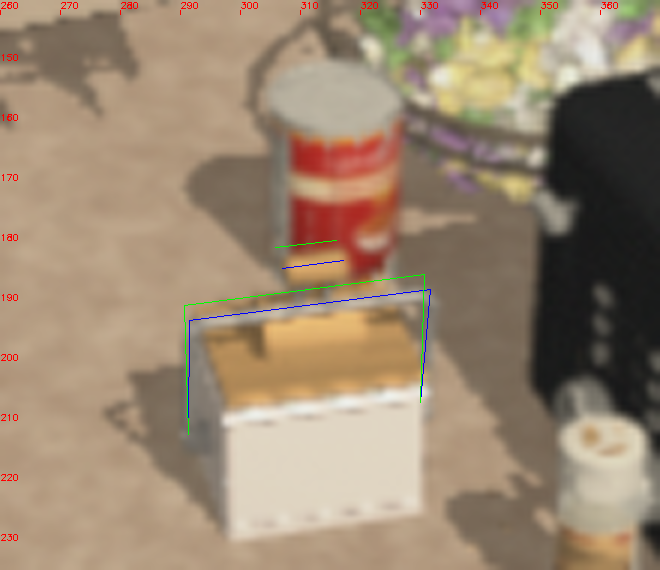

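```bash
python3 -c "
from cell import env
s=env.state();print(s['t'],s['qvel'].round(3),s['ft_force']);env.job_done()"
```

```text
13.0 [-0.025 -0.015  0.004 -0.001  0.007 -0.001] [-0.00829791 -0.39885352  0.03999688]
the job is handed in; nothing more can be done
```

The lid is on the jar and the bail is swung past centre and clamping it. I handed the job in at t = 13.0 s, with the arm clear of everything and the force on the tool near zero.

- **Lid:** I gripped it by the crown's flat ends and lowered it into the mouth. It came to rest with the tool at 91.0 mm, the height expected for a seated lid.
- **Bail:** I pinched the grip's ends, swung the bail over the crest and let go. In the top camera's last picture the cross bar lies on the line drawn for the stop angle, 0.157 rad. The lid looks square and level under it.
- **Bystanders:** The tin, pepper jar and onion look unmoved in the last pictures. I did not check the mug, which was out of frame and far from the arm's path.

**Disagreements and gaps:** The side camera read about 1 pixel (2–4 mm) off the top camera and the arm throughout. I trusted the top camera and the arm, and allowed for that offset. Two other things are less certain:

- **Past the stop:** Just before release, the tool stood about 4 mm further along than the stop should allow, probably from slip in the pinch or error in the jar's measured position.
- **Clamping force:** I could not measure how hard the bail presses on the lid. I infer it from the bail resting at its stop over the crown.

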